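Put up the spill tray and uncap the cleaner jug

TASK

Raise the three folded walls of the spill tray until all of them stand upright, and only then open the jug of cleaner standing in it: push its safety cap down, twist it anticlockwise until it is free, and lift it straight up off the neck. Finish while still holding the cap level in the gripper, directly above the neck and about 8 cm higher than where it sat, with the walls still upright; do not set it down or let go. Leave the other things on the table and in the tray where they are.

Things in the scene. Friction and masses are not known exactly. Their poses are not given: they have to be found in the camera images.
- tray: grey plastic fold-up spill tray, fixed. Origin: centre of its floor's underside, on the table. +x points to its fixed 55 mm high rear wall (roughly away from the robot), +y to its left, z up. Floor 190 mm (x) by 230 mm (y), 4 mm thick. Hinge lines of the three folding walls: 4 mm above the table at x = -95 mm (front), y = +115 mm (left), y = -115 mm (right)
- wall_front (a joint): front wall (tray -x side, 218 mm long): hinged grey slippery plastic panel 55 mm high, 3 mm thick, 8 mm round bead along its free edge. Value = angle above flat: 0 lying outwards on the table, 1.57 upright at its stop; starts 0.7 to 1.1. Stiff light hinge (0.03 N m): stays where left. Vertical fingers pushing from outside straight in towards the tray, tips lower than the bead, slide it up.
- wall_left (a joint): left wall (tray +y side, 176 mm long): hinged grey slippery plastic panel 55 mm high, 3 mm thick, 8 mm round bead along its free edge. Value = angle above flat: 0 lying outwards on the table, 1.57 upright at its stop; starts 0.7 to 1.1. Stiff light hinge (0.03 N m): stays where left. Vertical fingers pushing from outside straight in towards the tray, tips lower than the bead, slide it up.
- wall_right (a joint): right wall (tray -y side, 176 mm long): hinged grey slippery plastic panel 55 mm high, 3 mm thick, 8 mm round bead along its free edge. Value = angle above flat: 0 lying outwards on the table, 1.57 upright at its stop; starts 0.7 to 1.1. Stiff light hinge (0.03 N m): stays where left. Vertical fingers pushing from outside straight in towards the tray, tips lower than the bead, slide it up.
- wall_front_edge (a point): middle of the free (bead) edge of the front wall, 55 mm from its hinge line; moves with the wall
- wall_left_edge (a point): middle of the free (bead) edge of the left wall, 55 mm from its hinge line; moves with the wall
- wall_right_edge (a point): middle of the free (bead) edge of the right wall, 55 mm from its hinge line; moves with the wall
- jug: white square cleaner jug near the middle of the tray, its foot fast in a steel bracket (it can neither move nor turn). Origin: centre of its underside, 4 mm above the table, z up. Body 80 x 80 mm (bracket 88 mm), 85 mm high, shoulder sloping in to a 27 mm neck at 107 mm; the locked cap's underside is at 132 mm, its top at 162 mm
- neck (a point): point on the axis of the jug's neck where the centre of the cap's underside sits while locked, 132 mm above the jug's origin, z up; fixed to the jug. Once the cap is turned free and let up, the spring raises it 3 mm above this
- cap: black round push-and-turn cap, 48 mm wide, 30 mm high, about 40 g, origin at the centre of its underside, z up; gripped by its side from above in any yaw, with 15 mm free below its rim. Sprung (6 N locked, 10 N fully down at 6 mm). Push down at least 4 mm and keep it down, turn anticlockwise seen from above about 1.15 rad (free from 0.93, stop at 1.37), then it lifts straight off
- ramekin: bystander, steel dip cup 40 mm wide, 32 mm high, standing in the tray in a rear corner behind the jug; origin at the centre of its underside
- tumbler: bystander, clear plastic tumbler 66 mm wide, 110 mm high, off the tray's front left corner; origin at the centre of its underside
- scrubber: bystander, green and grey scouring block 90 x 60 x 28 mm, off the tray's front right corner; origin at the centre of its underside
- brush: bystander, brush 200 mm long lying on the table to one side; origin under its middle
- bowl: bystander, steel bowl 140 mm wide, 60 mm high, to one side; origin at the centre of its underside
- mug: bystander, white mug 80 mm wide, 90 mm high, to one side; origin at the centre of its underside
- spray: bystander, clear bottle 64 mm wide, 170 mm high, to one side; origin at the centre of its underside
There are look-alikes about, which are no part of the job. What is shaped like the jug but pink is not meant.

How it is judged (in metres and radians):
On the way, in this order (a step that is already met when the one before it is completed fails the run):
1. all three folding walls stand upright (value of joint each of wall_front, wall_left, wall_right above 1.4 rad), for 0.2 s.
2. the cap is pushed down on its spring (z of cap in the frame of neck below -0.002 m and horizontal distance between cap and neck below 0.01 m), for 0.05 s.
3. the cap has come up off the neck (z of cap in the frame of neck above 0.03 m), for 0.1 s.
At the end, for the whole second after the job is handed in: All three walls stand within 10 degrees of upright (joint above 1.4); the cap is held by the fingers, 50 to 130 mm above its seat on the neck, within 35 mm of the neck's axis sideways, within 0.3 rad of level, still, and not touching the jug (all of step 1 and z of cap in the frame of neck between 0.05 and 0.13 m and horizontal distance between cap and neck below 0.035 m and angle between cap's own z axis and vertical below 0.3 rad and contact force between cap and the fingers above 1 N and contact force between cap and jug below 0.05 N and linear speed of cap below 0.03 m/s); the arm keeps its last pose, push and grip.
It fails at once if the cap taken off while a wall is still down (z of cap in the frame of neck above 0.01 m and value of joint any of wall_front, wall_left, wall_right below 1.3 rad).
It fails at once if a bystander disturbed (moved more than 3 cm) (distance of any of ramekin, tumbler, scrubber, brush, bowl, mug, spray from where it was at the start of the episode above 0.03 m).
It also fails if it takes over 61 s, if anything falls off the work surface, if the arm or the gripper's body presses on something with over 40 N, if the wrist force passes 120 N, or if a joint passes its speed limit or range.

ROBOT

A 6-joint arm with a two-finger parallel gripper is mounted at the origin on the work surface. World frame = base frame: x ahead of the robot, y to its left, z up, the work surface at z = 0. Lengths are in mm, angles in rad, forces in N, time in s.
With the tool pointing down it reaches from about 325 to 1000 mm from the base axis. Payload 5.1 kg.
Tool frame: the origin (TCP) lies at the very end of the fingers, on their centre line; the grasp point (between the pads) lies 19 mm behind it (arm.grip_point_offset is the distance from the TCP to the grasp point, in mm); z points along the fingers, y is the line along which they close (so a half turn about z gives the same grasp; the last joint's range is limited). The gripper opens to 85 mm and grips with 20 to 120 N. Pads are 22 mm wide; open, the fingers measure 114 mm over their backs; the gripper's body (76 mm by 85 mm) begins 54 mm behind the grasp point. The pads swing forward as they close: fully open they stand 13 mm farther back than shut.
Start: joints at [1.179, 0.124, 1.65, -0, 1.367, -0.083], TCP at [197.566, 619.235, 231.322] pointing down, gripper open.
Joint ranges: [-2.61, 2.61], [-1.02, 2.33], [0.03, 2.71], [-1.35, 4.49], [0.32, 2.68], [-2.91, 2.91]. Speed limits (rad/s): [2.57, 2.57, 3.14, 3.14, 3.14, 3.14].

INTERFACE

Orientations are given as [roll, pitch, yaw] about the fixed x, y, z axes, in that order (R = Rz(yaw) Ry(pitch) Rx(roll)).
In Python, from workcell import readout, viewer, job, arm gives the robot as it stands. The module is installed in compiled form; this text tells all that it offers.
- The arm moves only by the tool step_arm, never from a script. Its argument "increments" is a list of rows, each a list of 3 entries, a list of its own where there are three numbers: the shift along the tool's x, y, z in mm, then the turn, a rotation vector about the tool's x, y, z in rad, then the finger opening in mm, from 0 to 85.4. A call has 1 to 20 rows; each row shifts and turns the commanded pose from where the row before left it, along the tool's axes as they then stand; what a row does not reach is not made up. A row lasts 1/8 s, in which the tool goes at most 62.5 mm and 10.7 degrees, less where a joint would pass 70% of its speed; a pose out of reach is approached as far as the arm can. A call with a gripper value outside its range is refused whole. The fingers move at their own pace and stop on an object; the grip force is fixed at half the most. Time passes only in rows, so rows that do not move let the fingers close. It gives the time, the measured TCP pose, the force, the opening and the grip force at its end, in the units of the state.
- readout.get_obs(): the state, without advancing time (a new reading comes with each control period).
- viewer.snapshot(name): name is "scene" or "top" or "wrist"; returns a dict with "color" (420x560x3 uint8, red, green, blue), "fx", "fy", "cx", "cy" (pixels), "R" (3x3) and "t" (3): a world point X has camera coordinates R X + t. Camera axes: x right, y down, z forward; pixel columns grow to the right and rows downward; lengths in mm; the calibration is good to about 2 mm. A picture is of the moment at which its call begins. There is no depth.
- job.job_done(): hands the job in; it is judged then, once.
The state is a dict: "time": time; "joints": joint angles; "qd": joint speeds; "joint_torque": joint torques, N m; "tool_pos": TCP position; "orientation": TCP orientation; "contact_force": force on the tool from outside, world axes, zero at the start; "ft_torque": the same for the moment, N m; "opening": finger opening in mm; "gripper_force": force on a finger pad.
Only numpy, scipy, OpenCV 4.12 (cv2) and the standard library are available. Lean on these libraries where they do the work, as an engineer would, in place of code of your own. Each camera call takes 0.05 s, during which the arm holds its last target. There are 200 camera calls.

## Working session

There is one attempt and no reset: what is moved stays moved. The work goes in short steps, Python scripts to look and compute and a tool call to move; the robot and the scene stay as the last step left them, time stands still between calls to the robot, and variables do not carry over. Pictures are saved under pics/ and viewed, at most 10 in all, crops included, and the job is handed in when it is done.

Besides the shell and the picture viewer there is one more tool, called after ">>>" as name([rows], argument=value, ...), one row to a line, values as JSON. step_arm: Moves the arm, as the interface text tells. Its arguments: {"type":"object","properties":{"increments":{"type":"array"}},"required":["increments"]}

```bash
mkdir -p pics; python3 - <<'E'
from workcell import readout, viewer, job, arm
import cv2,json,numpy as np
o=readout.get_obs(); print(o)
for n in ("scene","top"):
    s=viewer.snapshot(n); cv2.imwrite(f"pics/{n}0.png",s["color"][:,:,::-1])
    np.savez(f"{n}0.npz",**{k:np.array(v) for k,v in s.items()})
    print(n,s["fx"],s["fy"],s["cx"],s["cy"],np.round(s["R"],4).tolist(),np.round(s["t"],1))
E
```

```text
{'time': 0.0, 'joints': array([ 1.17936531e+00,  1.24526663e-01,  1.65170417e+00,  1.39907403e-06,
        1.36750080e+00, -8.26331761e-02]), 'qd': array([ 2.80126106e-05,  3.25098515e-04, -3.43007484e-04, -4.10693052e-04,
        7.76655927e-04,  7.07383931e-04]), 'joint_torque': array([-2.59302878e-04, -4.23596799e+01, -3.65450299e+01, -5.57357373e-05,
        6.83068880e-03,  7.51836012e-06]), 'tool_pos': array([197.35270305, 618.66043024, 230.02124084]), 'orientation': array([-3.13946109e+00, -1.77914351e-04,  2.83279434e+00]), 'contact_force': array([ 0.07855328, -0.65035755, -0.05181892]), 'ft_torque': array([-0.01189337,  0.03274954,  0.0187873 ]), 'gripper_force': 0.0, 'opening': 85.57125600563107}
scene 398.7394306828995 398.7394306828995 279.55924223733854 216.54592037361792 [[-0.8783, 0.4779, 0.0151], [0.3927, 0.739, -0.5475], [-0.2728, -0.4749, -0.8367]] [ 443.5 -116.8 1349.3]
top 423.78255121550006 423.78255121550006 283.75023727385053 209.99097723827725 [[0.008, -0.9999, 0.0076], [-0.985, -0.0092, -0.1724], [0.1724, -0.0061, -0.985]] [ -28.5  533.9 1140. ]
```

View pics/top0.png

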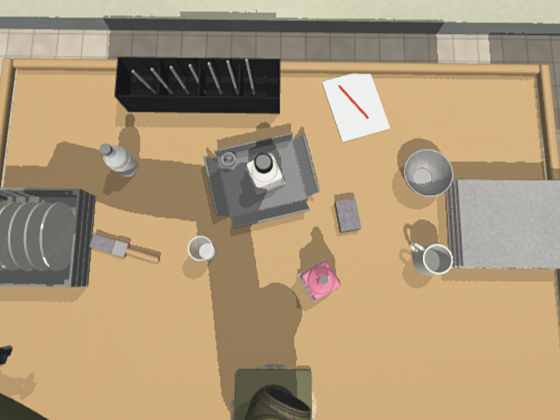

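View pics/scene0.png

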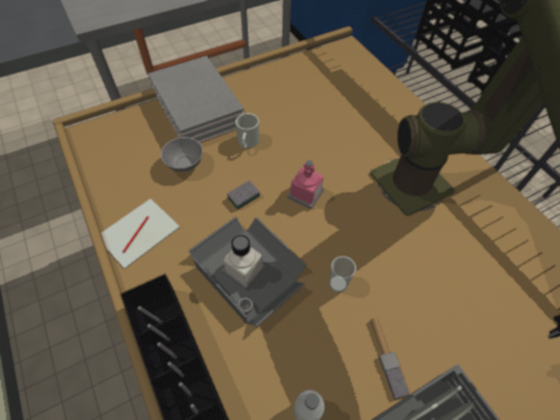

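```bash
python3 - <<'E'
import cv2,numpy as np
a=cv2.imread("pics/top0.png")[125:235,195:330]; b=cv2.imread("pics/scene0.png")[210:330,180:315]
f=lambda i:cv2.convertScaleAbs(cv2.resize(i,(800,int(800*i.shape[0]/i.shape[1])),interpolation=cv2.INTER_CUBIC),alpha=1.6,beta=10)
def grid(i,c0,r0,k=800/135):
    i=f(i)
    for c in range(c0,c0+135,10): cv2.putText(i,str(c),(int((c-c0)*k),10),0,.35,(0,255,255),1); cv2.line(i,(int((c-c0+.5)*k),12),(int((c-c0+.5)*k),18),(0,255,255),1)
    for r in range(r0,r0+120,10): cv2.putText(i,str(r),(0,int((r-r0+.5)*k)+4),0,.35,(0,255,255),1)
    return i[:600]
cv2.imwrite("pics/tz.png",grid(a,195,125)[:600]); cv2.imwrite("pics/sz.png",grid(b,180,210))
E
```

```text
(no output)
```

View pics/tz.png

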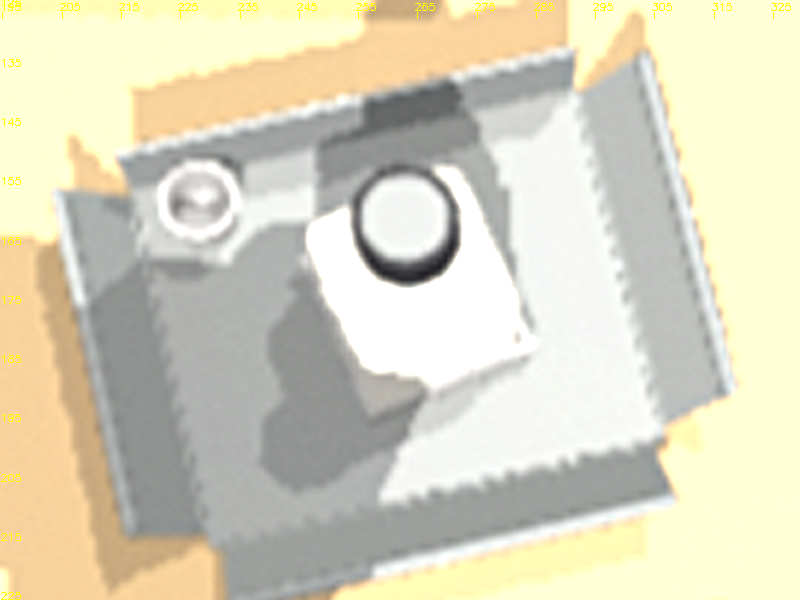

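View pics/sz.png

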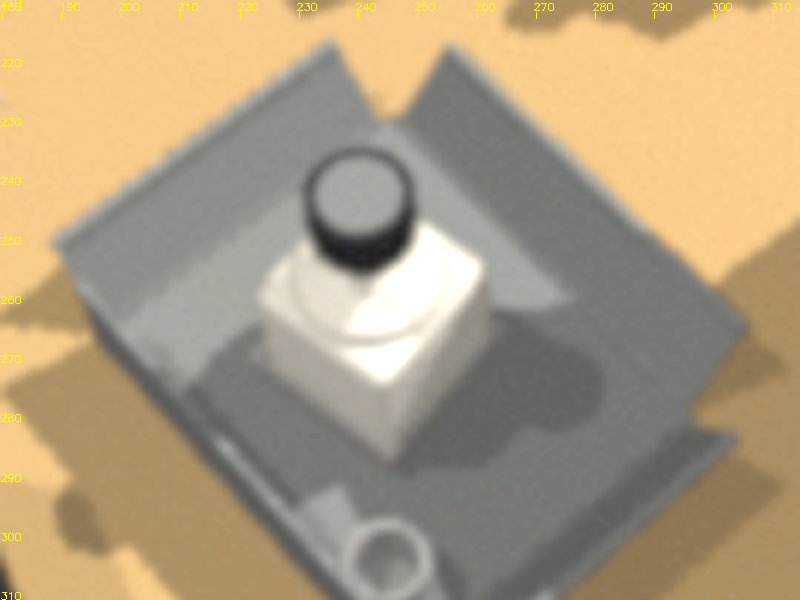

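```bash
cat > h.py <<'E'
import numpy as np,cv2
def load(n): return {k:v for k,v in np.load(n+"0.npz").items()}
def ray(s,p):
    d=s["R"].T@np.array([(p[0]-s["cx"])/s["fx"],(p[1]-s["cy"])/s["fy"],1]); return -s["R"].T@s["t"],d/np.linalg.norm(d)
def plane(s,p,z):
    c,d=ray(s,p); return c+d*(z-c[2])/d[2]
def tri(s1,p1,s2,p2):
    c1,d1=ray(s1,p1);c2,d2=ray(s2,p2)
    a=np.linalg.lstsq(np.c_[d1,-d2],c2-c1,rcond=None)[0]
    x,y=c1+a[0]*d1,c2+a[1]*d2; return (x+y)/2,np.linalg.norm(x-y)
E
python3 - <<'E'
from h import *
np.set_printoptions(precision=1,suppress=True)
T,S=load("top"),load("scene"); k=800/135
t=lambda u,v:(195+(u+.5)/k-.5,125+(v+.5)/k-.5); s=lambda u,v:(180+(u+.5)/k-.5,210+(v+.5)/k-.5)
for n,a,b in [("captop",(405,215),(360,193)),("front bead R",(672,498),(450,47)),("front bead L",(225,598),(745,327)),("right bead F",(732,390),(330,43)),("right bead R",(645,55),(55,243)),("left bead F",(130,533),(735,437)),("ramekin",(198,200),(388,560))]:
    print(n,*tri(T,t(*a),S,s(*b)))
print("captop z166",plane(T,t(405,215),166),plane(S,s(360,193),166))
P=lambda u,v,z:plane(T,t(u,v),z)
for n,p in dict(FL=(213,545,4),FR=(663,437,4),Lh=(150,275,4),Rh=(590,120,4),rearL=(120,155,59),rearR=(575,50,59)).items(): print(n,P(*p))
yaw=[]
for n,a,b in [("fronthinge",P(213,545,4),P(663,437,4)),("rear",P(120,155,59),P(575,50,59))]:
    d=a-b; print(n,np.linalg.norm(d),np.arctan2(-d[0],d[1]))
for n,a,b in [("L",P(150,275,4),P(213,545,4)),("R",P(590,120,4),P(663,437,4))]:
    d=a-b; print(n,np.linalg.norm(d),np.arctan2(d[1],d[0]))
for n,p,z in [("tumbler top rim",(200,247),110),("tumbler base",(206,251),5),("pink",(323,279),166),("spray",(120,160),0),("mug",(436,258),0)]: print(n,plane(T,p,z))
for p in [(335,201),(355,198),(360,228),(341,232)]: print("scrub",plane(T,p,28))
print("scene tumbler top",plane(S,(343,268),110),"base",plane(S,(339,284),0), "pinkcap",plane(S,(309,166),166))
E
```

```text
captop [639.6  31.4 168.4] 0.8232052324622293
front bead R [539.  -91.8  43.9] 0.3666524951050552
front bead L [488.3 118.   49.2] 0.9220307244337047
right bead F [ 591.9 -120.9   45.9] 1.2991412939372478
right bead R [758.4 -79.   45.8] 0.03188295510451613
left bead F [519.7 163.6  46.2] 0.3014668156123096
ramekin [685.5 137.8  36.8] 0.22364781579722878
captop z166 [640.6  31.3 166. ] [638.8  30.4 166. ]
FL [520.9 129.5   4. ]
FR [576.7 -90.1   4. ]
Lh [656.4 164.9   4. ]
Rh [739.1 -53.6   4. ]
rearL [700.7 173.   59. ]
rearR [755.7 -44.5  59. ]
fronthinge 226.6657329817762 0.24898059479536597
rear 224.3452906360805 0.24786956861325368
L 140.0798929856799 0.25486079461468547
R 166.46314557202967 0.2214180413514103
tumbler top rim [423.1 193.8 110. ]
tumbler base [420.8 196.2   5. ]
pink [ 342.8 -120.5  166. ]
spray [688.1 462.3   0. ]
mug [ 406.8 -461.1    0. ]
scrub [ 564.8 -170.2   28. ]
scrub [ 574.1 -227.6   28. ]
scrub [ 487.7 -240.    28. ]
scrub [ 475.8 -186.    28. ]
scene tumbler top [424.3 197.1 110. ] base [418.5 197.1   0. ] pinkcap [ 352.3 -105.9  166. ]
```

>>> step_arm([
  [[-35.8,-18.7,0],[0,0,0],0],
  [[-35.8,-18.7,0],[0,0,0],0],
  [[-35.8,-18.7,0],[0,0,0],0],
  [[-35.8,-18.7,0],[0,0,0],0],
  [[-35.8,-18.7,0],[0,0,0],0],
  [[-35.8,-18.7,0],[0,0,0],0],
  [[-35.8,-18.7,0],[0,0,0],0],
  [[-35.8,-18.7,0],[0,0,0],0],
  [[-35.8,-18.7,0],[0,0,0],0],
  [[-35.8,-18.7,0],[0,0,0],0],
  [[-35.8,-18.7,0],[0,0,0],0],
  [[-35.8,-18.7,0],[0,0,0],0],
  [[-35.8,-18.7,0],[0,0,0],0],
  [[-35.8,-18.7,0],[0,0,0],0],
  [[0,0,0],[0,0,0.169],0],
  [[0,0,0],[0,0,0.169],0],
  [[0,0,0],[0,0,0.169],0],
  [[0,0,0],[0,0,0.169],0],
  [[0,0,0],[0,0,0.169],0],
  [[0,0,0],[0,0,0.169],0],
])

```text
time: 2.6
tool_pos: [595.1, 217.4, 230.6]
orientation: [-3.14, 0.0, 1.813]
contact_force: [-0.8, -0.4, 0.8]
opening: -0.2
gripper_force: 0.0
```

>>> step_arm([
  [[0,0,34],[0,0,0],0],
  [[0,0,34],[0,0,0],0],
  [[0,0,34],[0,0,0],0],
  [[0,0,34],[0,0,0],0],
  [[0,0,34],[0,0,0],0],
  [[0,0,32],[0,0,0],0],
  [[0,0,0],[0,0,0],0],
  [[-5,0,0],[0,0,0],0],
  [[-5,0,0],[0,0,0],0],
  [[-5,0,0],[0,0,0],0],
  [[-5,0,0],[0,0,0],0],
  [[-5,0,0],[0,0,0],0],
  [[-5,0,0],[0,0,0],0],
  [[-4,0,0],[0,0,0],0],
  [[-4,0,0],[0,0,0],0],
  [[-4,0,0],[0,0,0],0],
  [[0,0,0],[0,0,0],0],
])

```text
time: 4.72
tool_pos: [605.8, 176.3, 29.2]
orientation: [-3.141, 0.0, 1.819]
contact_force: [-0.4, -0.1, 0.6]
opening: 0.2
gripper_force: 0.0
```

>>> step_arm([
  [[-2,0,0],[0,0,0],0],
  [[-2,0,0],[0,0,0],0],
  [[-2,0,0],[0,0,0],0],
  [[-1,0,0],[0,0,0],0],
  [[0,0,0],[0,0,0],0],
])

```text
time: 5.35
tool_pos: [607.6, 169.8, 29.3]
orientation: [3.142, 0.0, 1.819]
contact_force: [-0.0, 0.7, 0.6]
opening: 0.2
gripper_force: 0.0
```

```bash
python3 - <<'E'
from workcell import viewer
import cv2
a=viewer.snapshot("scene")["color"][200:335,175:325,::-1];b=viewer.snapshot("wrist")["color"][:,:,::-1]
a=cv2.convertScaleAbs(cv2.resize(a,(400,360),interpolation=2),alpha=1.6); b=cv2.resize(b,(400,300))
o=cv2.copyMakeBorder(b,0,60,0,0,0); cv2.imwrite("pics/c1.png",cv2.hconcat([a,o]))
E
```

```text
(no output)
```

View pics/c1.png

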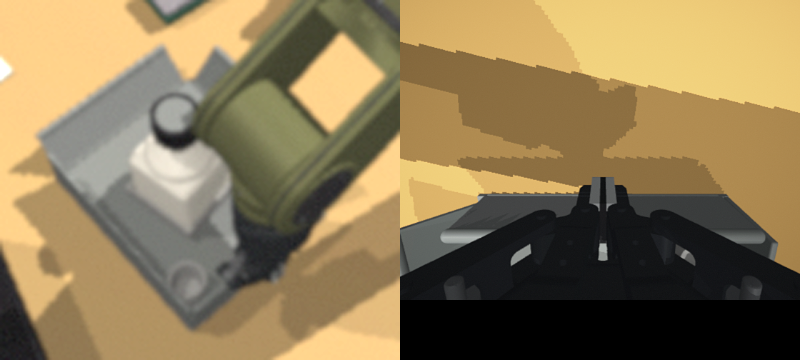

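>>> step_arm([
  [[-1.5,0,0],[0,0,0],0],
  [[-1.5,0,0],[0,0,0],0],
  [[0,0,0],[0,0,0],0],
])

```text
time: 5.82
tool_pos: [608.0, 168.2, 29.4]
orientation: [3.142, -0.002, 1.818]
contact_force: [-2.4, 5.5, -0.7]
opening: 0.0
gripper_force: 2.6
```

>>> step_arm([
  [[-1.5,0,0],[0,0,0],0],
  [[-1,0,0],[0,0,0],0],
  [[0,0,0],[0,0,0],0],
])

```text
time: 6.2
tool_pos: [608.0, 168.0, 29.4]
orientation: [3.141, -0.006, 1.818]
contact_force: [-2.5, 13.1, 0.6]
opening: -0.3
gripper_force: 6.4
```

>>> step_arm([
  [[13,0,0],[0,0,0],0],
  [[13,0,0],[0,0,0],0],
  [[0,0,-36],[0,0,0],0],
  [[0,0,-36],[0,0,0],0],
  [[0,0,-36],[0,0,0],0],
  [[0,0,-36],[0,0,0],0],
  [[0,0,-36],[0,0,0],0],
  [[-22,-23.5,0],[0,0,0],0],
  [[-22,-23.5,0],[0,0,0],0],
  [[-22,-23.5,0],[0,0,0],0],
  [[-22,-23.5,0],[0,0,0],0],
  [[-22,-23.5,0],[0,0,0],0],
  [[-22,-23.5,0],[0,0,0],0],
  [[-22,-23.5,0],[0,0,0],0],
  [[0,0,0],[0,0,0],0],
])

```text
time: 8.07
tool_pos: [480.1, -0.8, 209.4]
orientation: [3.141, 0.001, 1.816]
contact_force: [-0.7, -0.1, 0.3]
opening: 0.1
gripper_force: 0.0
```

```bash
python3 - <<'E'
from workcell import viewer
import cv2
a=viewer.snapshot("scene")["color"][200:335,175:325,::-1];b=viewer.snapshot("top")["color"][115:250,180:330,::-1]
f=lambda a:cv2.convertScaleAbs(cv2.resize(a,(400,360),interpolation=2),alpha=1.6)
cv2.imwrite("pics/c2.png",cv2.hconcat([f(a),f(b)]))
E
```

```text
(no output)
```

View pics/c2.png

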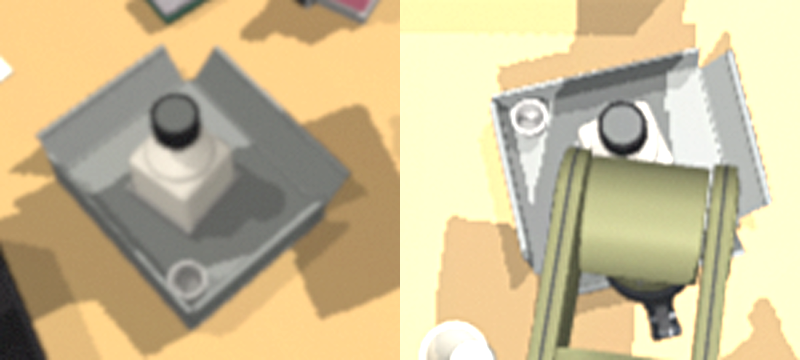

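>>> step_arm([
  [[0,0,36],[0,0,0],0],
  [[0,0,36],[0,0,0],0],
  [[0,0,36],[0,0,0],0],
  [[0,0,36],[0,0,0],0],
  [[0,0,36],[0,0,0],0],
  [[0,0,0],[0,0,0],0],
  [[0,5,0],[0,0,0],0],
  [[0,5,0],[0,0,0],0],
  [[0,5,0],[0,0,0],0],
  [[0,5,0],[0,0,0],0],
  [[0,5,0],[0,0,0],0],
  [[0,5,0],[0,0,0],0],
  [[0,4,0],[0,0,0],0],
  [[0,4,0],[0,0,0],0],
  [[0,4,0],[0,0,0],0],
  [[0,2,0],[0,0,0],0],
  [[0,0,0],[0,0,0],0],
])

```text
time: 10.3
tool_pos: [523.8, 11.1, 29.4]
orientation: [3.141, 0.0, 1.819]
contact_force: [-0.2, -0.0, 0.1]
opening: 0.0
gripper_force: 0.0
```

>>> step_arm([
  [[0,2,0],[0,0,0],0],
  [[0,2,0],[0,0,0],0],
  [[0,0,0],[0,0,0],0],
])

```text
time: 10.68
tool_pos: [527.6, 12.0, 29.4]
orientation: [3.141, 0.0, 1.819]
contact_force: [0.2, 0.1, 0.3]
opening: 0.1
gripper_force: 0.0
```

>>> step_arm([
  [[0,2,0],[0,0,0],0],
  [[0,1,0],[0,0,0],0],
  [[0,0,0],[0,0,0],0],
])

```text
time: 11.05
tool_pos: [530.4, 12.7, 29.4]
orientation: [3.141, 0.0, 1.819]
contact_force: [-1.4, 0.0, -0.2]
opening: -0.2
gripper_force: 0.0
```

Still light resistance; keep pushing in small steps until the stop is felt.

>>> step_arm([
  [[0,2,0],[0,0,0],0],
  [[0,1,0],[0,0,0],0],
  [[0,0,0],[0,0,0],0],
])

```text
time: 11.42
tool_pos: [530.8, 13.0, 28.5]
orientation: [-3.135, -0.001, 1.819]
contact_force: [-8.4, -2.9, 4.0]
opening: -0.4
gripper_force: 4.2
```

>>> step_arm([
  [[0,1.5,0],[0,0,0],0],
  [[0,1,0],[0,0,0],0],
  [[0,0,0],[0,0,0],0],
])

```text
time: 11.8
tool_pos: [530.9, 13.2, 27.9]
orientation: [-3.129, -0.001, 1.82]
contact_force: [-16.0, -4.6, 8.6]
opening: -0.2
gripper_force: 8.1
```

>>> step_arm([
  [[0,-13,0],[0,0,0],0],
  [[0,-13,0],[0,0,0],0],
  [[0,0,-36],[0,0,0],0],
  [[0,0,-36],[0,0,0],0],
  [[0,0,-36],[0,0,0],0],
  [[0,0,-36],[0,0,0],0],
  [[0,0,-36],[0,0,0],0],
  [[-22,16.6,0],[0,0,0],0],
  [[-22,16.6,0],[0,0,0],0],
  [[-22,16.6,0],[0,0,0],0],
  [[-22,16.6,0],[0,0,0],0],
  [[-22,16.6,0],[0,0,0],0],
  [[-22,16.6,0],[0,0,0],0],
  [[-22,16.6,0],[0,0,0],0],
  [[-22,16.6,0],[0,0,0],0],
  [[0,0,0],[0,0,0],0],
])

```text
time: 13.8
tool_pos: [682.8, -131.3, 209.0]
orientation: [3.141, 0.0, 1.818]
contact_force: [-0.5, -0.4, 0.3]
opening: 0.1
gripper_force: 0.0
```

>>> step_arm([
  [[0,0,36],[0,0,0],0],
  [[0,0,36],[0,0,0],0],
  [[0,0,36],[0,0,0],0],
  [[0,0,36],[0,0,0],0],
  [[0,0,36],[0,0,0],0],
  [[0,0,0],[0,0,0],0],
  [[5,0,0],[0,0,0],0],
  [[5,0,0],[0,0,0],0],
  [[5,0,0],[0,0,0],0],
  [[5,0,0],[0,0,0],0],
  [[5,0,0],[0,0,0],0],
  [[5,0,0],[0,0,0],0],
  [[4,0,0],[0,0,0],0],
  [[4,0,0],[0,0,0],0],
  [[4,0,0],[0,0,0],0],
  [[2,0,0],[0,0,0],0],
  [[2,0,0],[0,0,0],0],
  [[0,0,0],[0,0,0],0],
])

```text
time: 16.05
tool_pos: [670.9, -85.5, 29.2]
orientation: [-3.141, -0.0, 1.819]
contact_force: [-0.5, -0.1, 0.4]
opening: -0.1
gripper_force: 0.0
```

>>> step_arm([
  [[2,0,0],[0,0,0],0],
  [[1,0,0],[0,0,0],0],
  [[0,0,0],[0,0,0],0],
])

```text
time: 16.42
tool_pos: [670.5, -83.7, 29.4]
orientation: [3.141, 0.002, 1.819]
contact_force: [0.9, -5.2, -0.7]
opening: -0.4
gripper_force: 2.5
```

>>> step_arm([
  [[1.5,0,0],[0,0,0],0],
  [[1,0,0],[0,0,0],0],
  [[0,0,0],[0,0,0],0],
])

```text
time: 16.8
tool_pos: [670.5, -83.5, 29.5]
orientation: [3.141, 0.005, 1.819]
contact_force: [3.6, -11.9, -3.2]
opening: 0.2
gripper_force: 6.1
```

>>> step_arm([
  [[-13,0,0],[0,0,0],0],
  [[-13,0,0],[0,0,0],0],
  [[0,0,-36],[0,0,0],85],
  [[0,0,-36],[0,0,0],85],
  [[0,0,-36],[0,0,0],85],
  [[0,0,-36],[0,0,0],85],
  [[0,0,-36],[0,0,0],85],
  [[0,0,-36],[0,0,0],85],
  [[0,0,0],[0,0,0],85],
])

```text
time: 17.92
tool_pos: [678.1, -106.0, 250.3]
orientation: [3.134, 0.003, 1.819]
contact_force: [0.2, -0.5, -0.6]
opening: 85.2
gripper_force: 0.0
```

```bash
python3 - <<'E'
from workcell import viewer
import cv2
a=viewer.snapshot("scene")["color"][200:335,175:325,::-1];b=viewer.snapshot("top")["color"][115:250,180:330,::-1]
f=lambda a:cv2.convertScaleAbs(cv2.resize(a,(400,360),interpolation=2),alpha=1.6)
cv2.imwrite("pics/c3.png",cv2.hconcat([f(a),f(b)]))
E
```

```text
(no output)
```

View pics/c3.png

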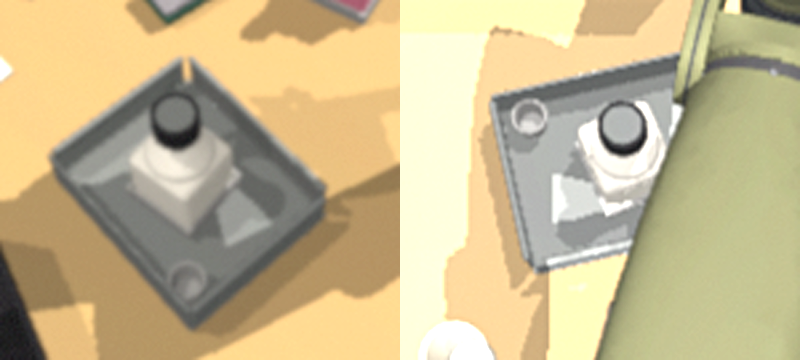

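>>> step_arm([
  [[20.3,-0.5,0],[0,0,0],85],
  [[20.3,-0.5,0],[0,0,0],85],
  [[20.3,-0.5,0],[0,0,0],85],
  [[20.3,-0.5,0],[0,0,0],85],
  [[20.3,-0.5,0],[0,0,0],85],
  [[20.3,-0.5,0],[0,0,0],85],
  [[20.3,-0.5,0],[0,0,0],85],
  [[0,0,0],[0,0,0],85],
  [[0,0,0],[0,0,0],85],
])

```text
time: 19.15
tool_pos: [637.9, 31.1, 245.4]
orientation: [3.141, 0.0, 1.819]
contact_force: [-0.4, 0.1, -0.1]
opening: 85.1
gripper_force: 0.0
```

```bash
python3 - <<'E'
from workcell import viewer,readout
from h import *
s=viewer.snapshot("wrist"); b=s["color"][:,:,::-1]; cv2.imwrite("pics/w.png",b); np.savez("wrist0.npz",**{k:np.array(v) for k,v in s.items()})
print(readout.get_obs()["tool_pos"],readout.get_obs()["orientation"])
print(((np.array([[640,31,166]])@s["R"].T+s["t"])))
x=s["R"]@[639.7,31.2,166]+s["t"]; print(s["fx"]*x[0]/x[2]+s["cx"],s["fy"]*x[1]/x[2]+s["cy"])
E
```

```text
[637.94633855  30.84462366 245.31081644] [-3.14157166e+00  3.34739500e-04  1.81835526e+00]
[[  1.28824363   6.94726805 232.47112838]]
285.304228098694 217.14073292180944
```

View pics/w.png

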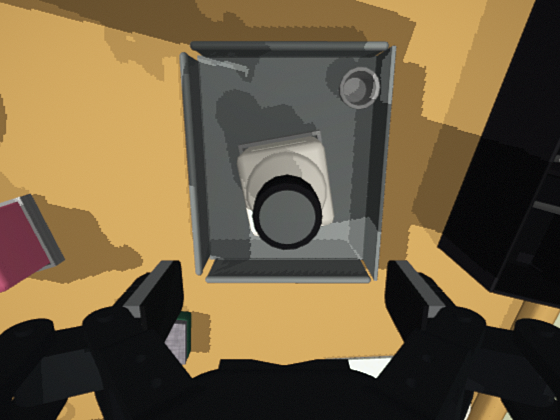

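>>> step_arm([
  [[-0.5,2.3,20],[0,0,0],85],
  [[0,0,20],[0,0,0],85],
  [[0,0,20],[0,0,0],85],
  [[0,0,18],[0,0,0],85],
  [[0,0,18],[0,0,0],85],
  [[0,0,18],[0,0,0],85],
  [[0,0,0],[0,0,0],85],
])

```text
time: 20.08
tool_pos: [638.9, 31.4, 128.9]
orientation: [-3.138, -0.001, 1.819]
contact_force: [0.3, 0.8, 0.6]
opening: 85.0
gripper_force: 0.0
```

>>> step_arm([
  [[0,0,0],[0,0,0],46],
  [[0,0,0],[0,0,0],44],
  [[0,0,0],[0,0,0],40],
  [[0,0,0],[0,0,0],40],
  [[0,0,0],[0,0,0],40],
  [[0,0,0],[0,0,0],40],
])

```text
time: 20.82
tool_pos: [640.7, 31.3, 132.9]
orientation: [3.14, 0.001, 1.819]
contact_force: [-3.3, -0.2, 6.9]
opening: 47.3
gripper_force: 61.0
```

>>> step_arm([
  [[0,0,2],[0,0,0],40],
  [[0,0,2],[0,0,0],40],
  [[0,0,2],[0,0,0],40],
  [[0,0,1.5],[0,0,0],40],
  [[0,0,0],[0,0,0],40],
  [[0,0,0],[0,0,0],40],
])

```text
time: 21.58
tool_pos: [640.7, 31.3, 127.1]
orientation: [3.14, 0.001, 1.819]
contact_force: [-6.2, -0.0, 12.6]
opening: 47.2
gripper_force: 61.7
```

>>> step_arm([
  [[0,0,1.5],[0,0,0],40],
  [[0,0,1],[0,0,0],40],
  [[0,0,0],[0,0,0],40],
  [[0,0,0],[0,0,0],40],
])

```text
time: 22.08
tool_pos: [640.8, 31.3, 127.0]
orientation: [3.14, 0.001, 1.819]
contact_force: [-13.2, -0.3, 21.3]
opening: 47.4
gripper_force: 62.7
```

>>> step_arm([
  [[0,0,0],[0,0,-0.08],40],
  [[0,0,0],[0,0,-0.08],40],
  [[0,0,0],[0,0,-0.08],40],
  [[0,0,0],[0,0,-0.08],40],
  [[0,0,0],[0,0,-0.08],40],
  [[0,0,0],[0,0,-0.08],40],
  [[0,0,0],[0,0,-0.08],40],
  [[0,0,0],[0,0,-0.08],40],
  [[0,0,0],[0,0,-0.08],40],
  [[0,0,0],[0,0,-0.08],40],
  [[0,0,0],[0,0,-0.08],40],
  [[0,0,0],[0,0,-0.08],40],
  [[0,0,0],[0,0,-0.08],40],
  [[0,0,0],[0,0,-0.08],40],
  [[0,0,0],[0,0,-0.06],40],
  [[0,0,0],[0,0,0],40],
  [[0,0,0],[0,0,0],40],
])

```text
time: 24.2
tool_pos: [641.5, 31.9, 127.0]
orientation: [3.141, 0.003, 2.999]
contact_force: [-9.6, 2.6, 19.8]
opening: 47.6
gripper_force: 62.3
```

```bash
python3 -c "
from workcell import readout
o=readout.get_obs();print(o['tool_pos'],o['orientation'],o['contact_force'],o['ft_torque'],o['joints'])"
```

```text
[641.52218564  31.90108753 127.01082884] [3.14068824 0.00348592 2.99930275] [-9.57541619  2.60706241 19.76002256] [ 1.12463946e-01  1.53509473e+00 -7.35533733e-04] [-3.40840422e-02  1.88190257e-01  1.75956812e+00  5.62935172e-04
  1.19027113e+00 -1.46280019e+00]
```

>>> step_arm([
  [[0,0,-3],[0,0,0],40],
  [[0,0,-3],[0,0,0],40],
  [[0,0,-3],[0,0,0],40],
  [[0,0,-3],[0,0,0],40],
  [[0,0,-3],[0,0,0],40],
  [[0,0,0],[0,0,0],40],
])

```text
time: 24.95
tool_pos: [639.8, 31.0, 135.8]
orientation: [-3.141, -0.001, 2.999]
contact_force: [0.4, 0.7, 4.3]
opening: 47.4
gripper_force: 61.8
```

>>> step_arm([
  [[0,0,-3],[0,0,0],40],
  [[0,0,-4],[0,0,0],40],
  [[0,0,-5],[0,0,0],40],
  [[0,0,-6],[0,0,0],40],
  [[0,0,-8],[0,0,0],40],
  [[0,0,-8],[0,0,0],40],
  [[0,0,-8],[0,0,0],40],
  [[0,0,-8],[0,0,0],40],
  [[0,0,-8],[0,0,0],40],
  [[0,0,-8],[0,0,0],40],
  [[0,0,-6],[0,0,0],40],
  [[0,0,-3],[0,0,0],40],
  [[0,0,0],[0,0,0],40],
  [[0,0,0],[0,0,0],40],
  [[0,0,0],[0,0,0],40],
  [[0,0,0],[0,0,0],40],
])

```text
time: 26.95
tool_pos: [640.0, 31.4, 211.1]
orientation: [-3.142, -0.0, 2.999]
contact_force: [-0.2, -0.9, 0.4]
opening: 47.1
gripper_force: 61.5
```

```bash
python3 - <<'E'
from workcell import viewer
import cv2
a=viewer.snapshot("scene")["color"][180:335,165:325,::-1];b=viewer.snapshot("wrist")["color"][:,:,::-1]
a=cv2.convertScaleAbs(cv2.resize(a,(400,388),interpolation=2),alpha=1.6); b=cv2.resize(b,(400,300))
cv2.imwrite("pics/c4.png",cv2.hconcat([a,cv2.copyMakeBorder(b,0,88,0,0,0)]))
E
```

```text
(no output)
```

View pics/c4.png

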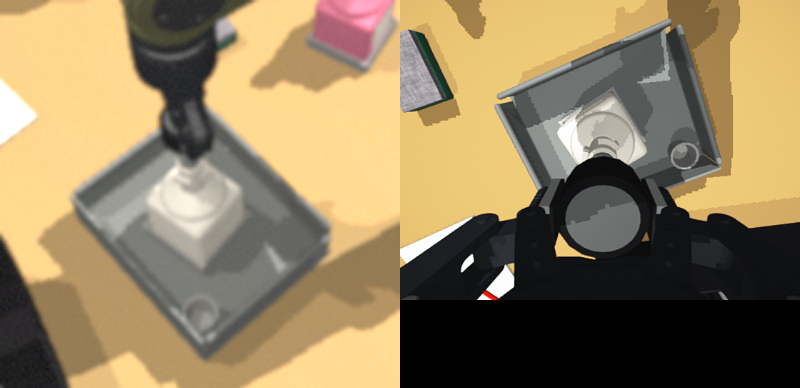

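The cap is held level above the bare neck (wrist view: cap at about (602,218), threads visible at (600,150)). The walls are all upright and the bystanders haven't moved.

```bash
python3 -c "
from workcell import job
print(job.job_done())"
```

```text
the job is handed in; nothing more can be done
None
```

I handed the job in at about 27 s: all three walls are upright and the gripper holds the cap level, about 8 cm above the neck; the system returned no verdict.

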